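# Refill the spice caddy

### The job

Put the three round, straight-sided spice jars with bamboo lids into the wooden caddy, each standing upright in the grey cup of its own size: small jar in the small cup, medium in the medium, large in the large. They are ceramic, so set them down on the cup floor rather than dropping them, and leave the square jar, the necked bottle and the open pot where they stand.

Things in the scene. Friction and masses are not known exactly. Their poses are not given: they have to be found in the camera images.
- jar_small: the small spice jar: loose round straight-sided white ceramic jar closed by a flat round pale-bamboo lid of the same diameter; 36 mm diameter, 60 mm tall over the lid (lid, top 15 mm, does not come off); rigid, about 80 g, give or take a third. Origin: centre of its underside, z up its axis. Stands upright on the worktop
- jar_medium: the medium spice jar: loose round straight-sided white ceramic jar closed by a flat round pale-bamboo lid of the same diameter; 46 mm diameter, 80 mm tall over the lid (lid, top 15 mm, does not come off); rigid, about 150 g, give or take a third. Origin: centre of its underside, z up its axis. Stands upright on the worktop
- jar_large: the large spice jar: loose round straight-sided white ceramic jar closed by a flat round pale-bamboo lid of the same diameter; 56 mm diameter, 100 mm tall over the lid (lid, top 15 mm, does not come off); rigid, about 260 g, give or take a third. Origin: centre of its underside, z up its axis. Stands upright on the worktop
- cup_small: the small grey plastic cup of the caddy, for the small spice jar: square, open-topped, 64 mm outside, 58 mm inside, 20 mm high, walls and floor 3 mm thick; fixed in the caddy. Origin: centre of its underside (4 mm above the worktop); the floor a jar stands on is 3 mm above the origin, the rim 20 mm above it. x and y along its sides, x across the caddy, y along the row of cups
- cup_medium: the medium grey plastic cup of the caddy, for the medium spice jar: square, open-topped, 74 mm outside, 68 mm inside, 20 mm high, walls and floor 3 mm thick; fixed in the caddy. Origin: centre of its underside (4 mm above the worktop); the floor a jar stands on is 3 mm above the origin, the rim 20 mm above it. x and y along its sides, x across the caddy, y along the row of cups
- cup_large: the large grey plastic cup of the caddy, for the large spice jar: square, open-topped, 84 mm outside, 78 mm inside, 20 mm high, walls and floor 3 mm thick; fixed in the caddy. Origin: centre of its underside (4 mm above the worktop); the floor a jar stands on is 3 mm above the origin, the rim 20 mm above it. x and y along its sides, x across the caddy, y along the row of cups
- caddy: the low wooden caddy, fixed to the worktop: a tray 98 mm (x) by 276 mm (y), walls 24 mm high and 4 mm thick, holding the three grey cups in a row along its y axis, 88 mm apart (which cup is in the middle or at which end changes), with a dark wire handle at each end reaching 157 mm from the centre, up to 28 mm high. Origin: centre of its underside on the worktop
- square_jar: does not belong: loose white ceramic jar with bamboo lid, but square, 46 x 46 mm, 80 mm tall, sides along x and y. Origin: centre of its underside
- neck_bottle: does not belong: loose round white ceramic bottle 48 mm in diameter, sloping in above 50 mm to a 22 mm neck with a small bamboo stopper, 96 mm tall. Origin: centre of its underside
- open_pot: does not belong: loose round white ceramic pot, open at the top with no lid, 50 mm in diameter, 70 mm tall. Origin: centre of its underside
Not all that is in view belongs to the job. What is shaped like the square_jar but pink is not meant.

How it is judged:
At the end, for the whole second after the job is handed in: each jar stands upright (within 0.1 rad) on the floor of the cup of its own size (foot within 13.5 mm of the cup's centre along each side, within 4 mm of floor height), released, at rest; square jar, necked bottle and open pot upright, within 20 mm of where they were (x of jar_small in the frame of cup_small between -0.0135 and 0.0135 m and y of jar_small in the frame of cup_small between -0.0135 and 0.0135 m and z of jar_small in the frame of cup_small between -0.002 and 0.007 m and angle between each of jar_small, jar_medium, jar_large's own z axis and vertical below 0.1 rad and linear speed of each of jar_small, jar_medium, jar_large below 0.02 m/s and angular speed of each of jar_small, jar_medium, jar_large below 0.2 rad/s and contact force between each of jar_small, jar_medium, jar_large and the fingers below 0.1 N and x of jar_medium in the frame of cup_medium between -0.0135 and 0.0135 m and y of jar_medium in the frame of cup_medium between -0.0135 and 0.0135 m and z of jar_medium in the frame of cup_medium between -0.002 and 0.007 m and x of jar_large in the frame of cup_large between -0.0135 and 0.0135 m and y of jar_large in the frame of cup_large between -0.0135 and 0.0135 m and z of jar_large in the frame of cup_large between -0.002 and 0.007 m and distance of each of square_jar, neck_bottle, open_pot from where it was at the start of the episode below 0.02 m and angle between each of square_jar, neck_bottle, open_pot's own z axis and vertical below 0.15 rad); the robot touches nothing.
It fails at once if one of the three pieces that do not belong (square jar, necked bottle, open pot) is shifted by more than 20 mm or tipped (distance of any of square_jar, neck_bottle, open_pot from where it was at the start of the episode above 0.02 m or angle between any of square_jar, neck_bottle, open_pot's own z axis and vertical above 0.3 rad).
It fails at once if a spice jar is dropped (falls free of the fingers at more than 0.45 m/s, a drop of about 10 mm) or thrown ((linear speed of jar_small above 0.45 m/s and contact force between jar_small and the fingers below 0.05 N) or (linear speed of jar_medium above 0.45 m/s and contact force between jar_medium and the fingers below 0.05 N) or (linear speed of jar_large above 0.45 m/s and contact force between jar_large and the fingers below 0.05 N)).
It also fails if it takes over 93 s, if anything falls off the work surface, if the arm or the gripper's body presses on something with over 40 N, if the wrist force passes 120 N, or if a joint passes its speed limit or range.

### The arm

A 7-joint arm with a two-finger parallel gripper is mounted at the origin on the work surface. World frame = base frame: x ahead of the robot, y to its left, z up, the work surface at z = 0. Lengths are in m, angles in rad, forces in N, time in s.
With the tool pointing down it reaches from about 0.35 to 0.9 m from the base axis. Payload 19.9 kg.
Tool frame: the origin (TCP) lies midway between the tips of the shut fingers; the grasp point (between the pads) lies 19 mm behind it; x points along the fingers, y is the direction in which the jaws open and shut, and the axes are right-handed (so a half turn about x gives the same grasp; the last joint's range is limited). The gripper opens to 94 mm and grips with 3 to 60 N. Pads are 16 mm wide; open, the fingers measure 119 mm over their backs; the gripper's body (75 mm by 177 mm) begins 78 mm behind the grasp point.
Start: joints at [1.264, 0.417, -0.01, 1.614, 0.005, 1.111, -0.053], TCP at [0.164, -0.603, 0.205] pointing down, gripper open.
Joint ranges: [-2.81, 2.81], [-0.39, 2.02], [-1.27, 1.25], [0.06, 2.57], [-1.19, 4.33], [0.19, 2], [-2.82, 2.82]. Speed limits (rad/s): [1.89, 1.89, 2.39, 2.39, 3.01, 3.01, 3.01].

### API

Orientations are given as a 3x3 rotation matrix whose columns are the frame's x, y, z axes.
In Python, from cell import readout, vision, close_job gives the robot as it stands.
- The arm moves only by the shell command python3 -m creep 'ROWS' [OPENING]. ROWS is JSON, a list of rows, each an object with "xyz": the shift along the world's x, y, z each as a share of 50 cm, from -1 to 1, a list of three; "rot": the turn, a rotation vector about the world's x, y, z each as a share of 30 degrees, from -1 to 1, a list of three. A call has 1 to 10 rows; each row is the pose to reach, as a shift and turn from the pose measured when the call began; what a row does not reach only later rows make up. A row lasts 1/12 s, in which the tool goes at most 41.7 mm and 7.16 degrees, less where a joint would pass 70% of its speed; a pose out of reach is approached as far as the arm can. A call with a number of a shift or a turn outside -1 to 1 is refused whole. A call with a gripper value outside its range is refused whole. OPENING is the opening, from -1 (shut) to 1 (fully open), set as the call begins (- or left out, the last holds). The fingers move at their own pace and stop on an object; the grip force is fixed at half the most. Time passes only in rows, so rows that repeat a pose let the fingers close. It gives the time, the measured TCP pose, the force and the opening at its end, in the units of the state.
- readout.state(): the state, without advancing time (a new reading comes with each control period).
- vision.get_image(name): name is "scene" or "top"; returns (picture, depth): 384x512x3 uint8, blue, green, red; 384x512 float32, m along the optical axis (not along the pixel's ray), 0 where there is no reading.
- vision.camera_model(name): a dict with "fovy" (degrees; the focal length in pixels is half the picture's height over the tangent of half this angle, whatever the lens; pixels are square), "cx", "cy" (the principal point, pixels), "dist" ([k1, k2, p1, p2, k3] as OpenCV has them; the pictures are not rectified), "cam_to_world" (4x4, takes a point from camera to world coordinates). Camera axes: x right, y up, looking along -z (the intrinsics and any distortion apply to the point x, -y, -z); pixel columns grow to the right and rows downward; lengths in m; the calibration is good to about 2 mm. A picture is of the moment at which its call begins. camera_model takes no time and is no camera call.
- close_job(): hands the job in, once; it reports no verdict.
The state is a dict: "time": time; "qpos": joint angles; "joint_velocities": joint speeds; "joint_efforts": joint torques, N m; "eef_pos": TCP position; "orientation": TCP orientation; "ft_force": force on the tool from outside, world axes, zero at the start; "ft_torque": the same for the moment, N m; "finger_gap": finger opening in m.
Only numpy, scipy, OpenCV 4.12 (cv2) and the standard library are available. Lean on these libraries where they do the work, as an engineer would, in place of code of your own. Each camera call takes 0.05 s, during which the arm holds its last target. There are 200 camera calls.

## Working session

There is one attempt and no reset: what is moved stays moved. The work goes in short steps, Python scripts to look and compute and a shell command to move; the robot and the scene stay as the last step left them, time stands still between calls to the robot, and variables do not carry over. Pictures are saved under pics/ and viewed, about 12 in all and at most 16, crops included, and the job is handed in when it is done.

```bash
mkdir -p pics; cat > h.py <<'E'
import numpy as np, cv2
from cell import readout, vision
def grab(name,fn):
    im,d=vision.get_image(name); cv2.imwrite('pics/'+fn+'.png',im); np.save('pics/'+fn+'.npy',d); return im,d
def world(name,d):
    m=vision.camera_model(name); H,W=d.shape
    f=H/2/np.tan(np.radians(m['fovy'])/2); K=np.array([[f,0,m['cx']],[0,f,m['cy']],[0,0,1]])
    u,v=np.meshgrid(np.arange(W,dtype=float),np.arange(H,dtype=float))
    p=cv2.undistortPoints(np.stack([u.ravel(),v.ravel()],1)[:,None],K,np.array(m['dist'])).reshape(H,W,2)
    P=np.stack([p[...,0]*d,-p[...,1]*d,-d,np.ones_like(d)],-1)
    P=(P@np.array(m['cam_to_world']).T)[...,:3]; P[d<=0]=np.nan; return P
E
python3 - <<'E'
from h import *
s=readout.state();print(s['time'],s['eef_pos'],s['orientation'],s['finger_gap'],s['qpos'])
for n in('top','scene'):
    im,d=grab(n,n+'0');m=vision.camera_model(n);print(n,m['fovy'],np.round(m['cam_to_world'],3).tolist(),m['dist'])
E
```

```text
0.0 [ 0.16349342 -0.60286646  0.20483434] [[-3.77346518e-04  2.61745371e-01 -9.65136891e-01]
 [ 1.13648311e-03 -9.65136224e-01 -2.61745635e-01]
 [-9.99999283e-01 -1.19563058e-03  6.67215982e-05]] 0.09408383303416422 [ 1.26448629  0.41798749 -0.01033037  1.61413226  0.00468639  1.11069456
 -0.05300666]
top 45.57355697292973 [[0.028, 0.994, -0.11, 0.381], [-1.0, 0.029, 0.004, 0.041], [0.007, 0.11, 0.994, 1.419], [0.0, 0.0, 0.0, 1.0]] [-0.17542865  0.          0.          0.          0.        ]
scene 47.74695164137479 [[0.211, -0.824, 0.526, 1.196], [0.977, 0.186, -0.101, -0.083], [-0.015, 0.536, 0.844, 1.12], [0.0, 0.0, 0.0, 1.0]] [-0.01394497  0.          0.          0.          0.        ]
```

View pics/top0.png

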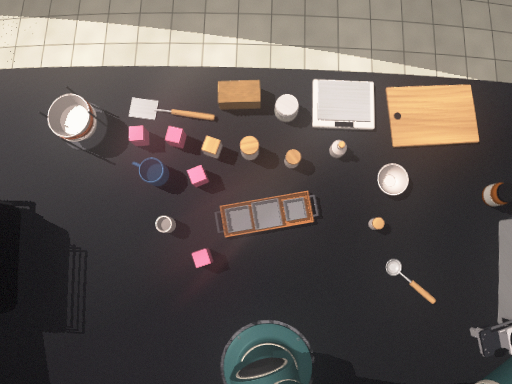

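View pics/scene0.png

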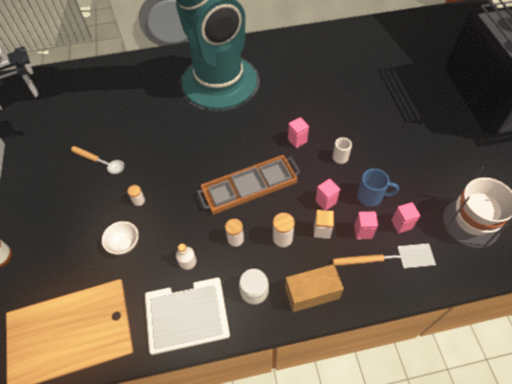

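The top view shows the large jar at (249,148), the medium at (293,158) and the small at (376,224). The square jar is at (212,147), the bottle at (339,149), and the caddy around (268,214).

```bash
python3 - <<'E'
from h import *
for cam,pts in (('top',dict(L=(249,148),M=(293,158),S=(376,224),sq=(212,147),bot=(339,149),potA=(165,225),potB=(287,108),pink=(198,176))),('scene',dict(L=(283,222),M=(235,227),S=(136,191)))):
    d=np.load(f'pics/{cam}0.npy');P=world(cam,d);im=cv2.imread(f'pics/{cam}0.png')
    for k,(u,v) in pts.items():
        Q=P[v-16:v+17,u-16:u+17].reshape(-1,3);Q=Q[Q[:,2]>.012]
        zt=np.percentile(Q[:,2],97); T=Q[Q[:,2]>zt-.007]
        c,r=cv2.minEnclosingCircle(T[:,:2].astype(np.float32))
        print(cam,k,'ztop',zt.round(4),'mean',T[:,:2].mean(0).round(4),'circ',np.round(c,4),round(r*2,4),len(T))
P=world('top',np.load('pics/top0.npy'));im=cv2.imread('pics/top0.png')
print('table z',np.nanmedian(P[240:300,250:350,2]))
cr=im[180:245,205:330];cv2.imwrite('pics/cad.png',cv2.resize(cr,None,fx=6,fy=6,interpolation=cv2.INTER_CUBIC))
hsv=cv2.cvtColor(im,cv2.COLOR_BGR2HSV)
m=(hsv[...,1]<70)&(hsv[...,2]>55);m[:180]=0;m[245:]=0;m[:,:222]=0;m[:,315:]=0
n,l,st,ce=cv2.connectedComponentsWithStats(m.astype(np.uint8))
for i in range(1,n):
    if st[i,4]>60:
        Q=P[l==i];print(st[i],ce[i].round(1),np.nanmedian(Q,0).round(4),cv2.minAreaRect(Q[:,:2].astype(np.float32)))
E
```

```text
top L ztop 0.1057 mean [0.6694 0.0751] circ [0.6683 0.0749] 0.0556 217
top M ztop 0.085 mean [ 0.6414 -0.0554] circ [ 0.6405 -0.0559] 0.0453 152
top S ztop 0.0648 mean [ 0.4492 -0.3204] circ [ 0.4495 -0.3213] 0.037 103
top sq ztop 0.0845 mean [0.6707 0.1904] circ [0.671  0.1901] 0.0597 193
top bot ztop 0.0989 mean [ 0.6812 -0.1997] circ [ 0.6811 -0.1999] 0.0197 32
top potA ztop 0.0737 mean [0.4281 0.3219] circ [0.4291 0.3227] 0.0508 63
top potB ztop 0.0805 mean [ 0.803  -0.0359] circ [ 0.8027 -0.0345] 0.0684 283
top pink ztop 0.085 mean [0.5796 0.2279] circ [0.5793 0.2284] 0.0599 188
scene L ztop 0.1039 mean [0.6681 0.0729] circ [0.6679 0.073 ] 0.0567 303
scene M ztop 0.0846 mean [ 0.6412 -0.0584] circ [ 0.6413 -0.06  ] 0.0491 194
scene S ztop 0.0635 mean [ 0.4507 -0.3206] circ [ 0.4486 -0.321 ] 0.0388 96
table z 0.00014671427516810276
[ 222  180   93   27 1622] [262.8 188.9] [5.527e-01 4.060e-02 5.000e-04] ((0.5408901572227478, 0.013016849756240845), (0.0824042409658432, 0.28912922739982605), 0.5011819005012512)
[283 197  24  24 440] [294.4 208.7] [ 0.4903 -0.0696  0.0084] ((0.48971009254455566, -0.06976170837879181), (0.0638260468840599, 0.0664859414100647), 11.997578620910645)
[251 198  32  32 761] [266.3 213.5] [0.4736 0.0167 0.008 ] ((0.47235822677612305, 0.016007784754037857), (0.08345933258533478, 0.0863773450255394), 11.30208683013916)
[224 205  29  28 595] [238.  218.5] [0.4545 0.1036 0.0082] ((0.45474037528038025, 0.10287955403327942), (0.07400549948215485, 0.07461050152778625), 11.951285362243652)
[222 228  63  17 530] [249.9 238.5] [0.3942 0.0674 0.0004] ((0.4023531675338745, 0.055763691663742065), (0.049530673772096634, 0.19231924414634705), 1.6109580993652344)
```

View pics/cad.png

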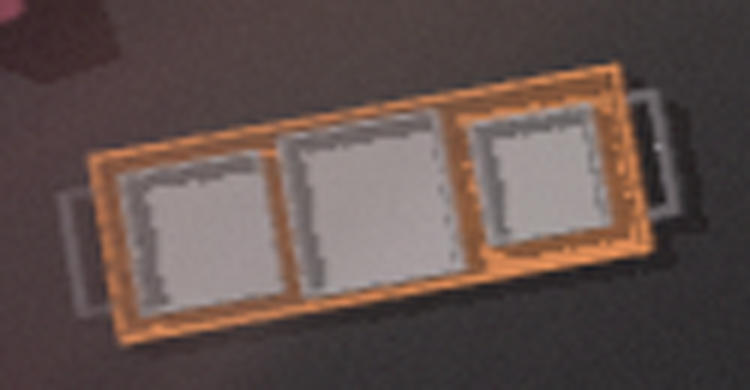

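Every top height and diameter matches the sizes given. The cups from left to right are medium (0.455,0.103), large (0.472,0.016) and small (0.490,-0.070), with the caddy yawed about 11.5°. I'm moving to the small jar and turning the jaws across the caddy.

```bash
python3 -m creep '[{"xyz":[0.571,0.564,0],"rot":[0,0,0.96]},{"xyz":[0.571,0.564,0],"rot":[0,0,0.96]},{"xyz":[0.571,0.564,0],"rot":[0,0,0.96]},{"xyz":[0.571,0.564,0],"rot":[0,0,0.96]},{"xyz":[0.571,0.564,0],"rot":[0,0,0.96]},{"xyz":[0.571,0.564,0],"rot":[0,0,0.96]},{"xyz":[0.571,0.564,0],"rot":[0,0,0.96]},{"xyz":[0.571,0.564,0],"rot":[0,0,0.96]},{"xyz":[0.571,0.564,0],"rot":[0,0,0.96]},{"xyz":[0.571,0.564,0],"rot":[0,0,0.96]}]' 1
python3 -m creep '[{"xyz":[0,0,0],"rot":[0,0,0.96]},{"xyz":[0,0,0],"rot":[0,0,0.96]},{"xyz":[0,0,0],"rot":[0,0,0.96]},{"xyz":[0,0,0],"rot":[0,0,0.96]},{"xyz":[0,0,0],"rot":[0,0,0.96]},{"xyz":[0,0,0],"rot":[0,0,0.96]}]'
```

```text
time: 0.93
eef_pos: [0.4515, -0.3172, 0.2049]
orientation: [[-0.0, 0.697, -0.717], [0.002, -0.717, -0.697], [-1.0, -0.001, -0.001]]
ft_force: [0.1, 0.0, 0.3]
finger_gap: 0.0939
time: 1.43
eef_pos: [0.4513, -0.3173, 0.2047]
orientation: [[-0.001, 0.955, -0.297], [0.002, -0.297, -0.955], [-1.0, -0.002, -0.001]]
ft_force: [0.3, 0.2, -0.1]
finger_gap: 0.0943
```

```bash
python3 -m creep '[{"xyz":[-0.005,-0.007,0],"rot":[0,0,0.5]},{"xyz":[-0.005,-0.007,0],"rot":[0,0,0.96]},{"xyz":[-0.005,-0.007,0],"rot":[0,0,0.96]},{"xyz":[-0.005,-0.007,-0.05],"rot":[0,0,0.96]},{"xyz":[-0.005,-0.007,-0.1],"rot":[0,0,0.96]},{"xyz":[-0.005,-0.007,-0.15],"rot":[0,0,0.96]},{"xyz":[-0.005,-0.007,-0.2],"rot":[0,0,0.96]},{"xyz":[-0.005,-0.007,-0.2],"rot":[0,0,0.96]},{"xyz":[-0.005,-0.007,-0.2],"rot":[0,0,0.96]}]'
python3 - <<'E'
from h import *
im,d=grab('scene','a1');im2,d=grab('top','a2')
a=im[120:270,60:260];b=im2[150:300,300:500]
cv2.imwrite('pics/a.png',cv2.resize(np.hstack([a,b]),None,fx=2,fy=2,interpolation=cv2.INTER_CUBIC))
E
```

```text
time: 2.18
eef_pos: [0.4484, -0.3204, 0.1043]
orientation: [[-0.003, 0.98, 0.197], [0.002, 0.197, -0.98], [-1.0, -0.003, -0.003]]
ft_force: [0.8, -0.0, 0.9]
finger_gap: 0.0943
```

View pics/a.png

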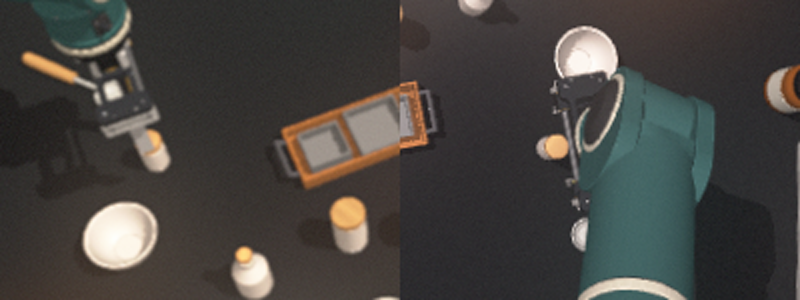

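The scene crop shows the small jar straight under the open fingers, with the bowl and spoon clear of them. I'm descending and gripping.

```bash
python3 -m creep '[{"xyz":[0.001,0,-0.05],"rot":[0,0,0]},{"xyz":[0.001,0,-0.1],"rot":[0,0,0]},{"xyz":[0.001,0,-0.14],"rot":[0,0,0]},{"xyz":[0.001,0,-0.156],"rot":[0,0,0]},{"xyz":[0.001,0,-0.156],"rot":[0,0,0]},{"xyz":[0.001,0,-0.156],"rot":[0,0,0]}]'
python3 -m creep '[{"xyz":[0,0,0],"rot":[0,0,0]},{"xyz":[0,0,0],"rot":[0,0,0]},{"xyz":[0,0,0],"rot":[0,0,0]},{"xyz":[0,0,0],"rot":[0,0,0]},{"xyz":[0,0,0],"rot":[0,0,0]},{"xyz":[0,0,0],"rot":[0,0,0]},{"xyz":[0,0,0],"rot":[0,0,0]},{"xyz":[0,0,0],"rot":[0,0,0]}]' -1
```

```text
time: 2.78
eef_pos: [0.4507, -0.3215, 0.0294]
orientation: [[0.0, 0.98, 0.198], [-0.001, 0.198, -0.98], [-1.0, 0.0, 0.001]]
ft_force: [0.6, -1.0, 1.0]
finger_gap: 0.094
time: 3.45
eef_pos: [0.4507, -0.3215, 0.0294]
orientation: [[0.0, 0.98, 0.198], [-0.001, 0.198, -0.98], [-1.0, 0.0, 0.001]]
ft_force: [-0.1, -0.0, -0.2]
finger_gap: 0.0443
```

```bash
python3 -m creep '[{"xyz":[0,0,0],"rot":[0,0,0]},{"xyz":[0,0,0],"rot":[0,0,0]},{"xyz":[0,0,0],"rot":[0,0,0]},{"xyz":[0,0,0],"rot":[0,0,0]},{"xyz":[0,0,0],"rot":[0,0,0]}]' -1
python3 -m creep '[{"xyz":[0,0,0.02],"rot":[0,0,0]},{"xyz":[0,0,0.06],"rot":[0,0,0]},{"xyz":[0,0,0.1],"rot":[0,0,0]},{"xyz":[0,0,0.14],"rot":[0,0,0]},{"xyz":[0,0,0.16],"rot":[0,0,0]},{"xyz":[0,0,0.16],"rot":[0,0,0]}]'
```

```text
time: 3.87
eef_pos: [0.4507, -0.3215, 0.0294]
orientation: [[0.0, 0.98, 0.198], [-0.001, 0.198, -0.98], [-1.0, 0.0, 0.001]]
ft_force: [-0.3, 0.2, -0.7]
finger_gap: 0.0352
time: 4.37
eef_pos: [0.4516, -0.3221, 0.1118]
orientation: [[0.003, 0.98, 0.198], [-0.003, 0.198, -0.98], [-1.0, 0.002, 0.004]]
ft_force: [0.3, -0.5, -0.7]
finger_gap: 0.0356
```

```bash
python3 -m creep '[{"xyz":[0.005,0.03,0],"rot":[0,0,0]},{"xyz":[0.014,0.09,0],"rot":[0,0,0]},{"xyz":[0.024,0.16,0],"rot":[0,0,0]},{"xyz":[0.035,0.23,0],"rot":[0,0,0]},{"xyz":[0.045,0.3,0],"rot":[0,0,0]},{"xyz":[0.055,0.37,0],"rot":[0,0,0]},{"xyz":[0.065,0.44,0],"rot":[0,0,0]},{"xyz":[0.073,0.49,0],"rot":[0,0,0]},{"xyz":[0.076,0.505,0],"rot":[0,0,0]},{"xyz":[0.076,0.505,0],"rot":[0,0,0]}]'
python3 -m creep '[{"xyz":[0,0,0],"rot":[0,0,0]},{"xyz":[0,0,0],"rot":[0,0,0]}]'
python3 - <<'E'
from h import *
im,d=grab('scene','b1')
cv2.imwrite('pics/b.png',cv2.resize(im[110:290,130:350],None,fx=3,fy=3,interpolation=cv2.INTER_CUBIC))
E
```

```text
time: 5.2
eef_pos: [0.4895, -0.0675, 0.1112]
orientation: [[0.002, 0.98, 0.201], [-0.002, 0.201, -0.98], [-1.0, 0.002, 0.003]]
ft_force: [-0.6, -1.1, 0.2]
finger_gap: 0.0353
time: 5.37
eef_pos: [0.4891, -0.0685, 0.1107]
orientation: [[0.001, 0.98, 0.2], [-0.002, 0.2, -0.98], [-1.0, 0.001, 0.003]]
ft_force: [0.2, -0.6, -1.0]
finger_gap: 0.0356
```

View pics/b.png

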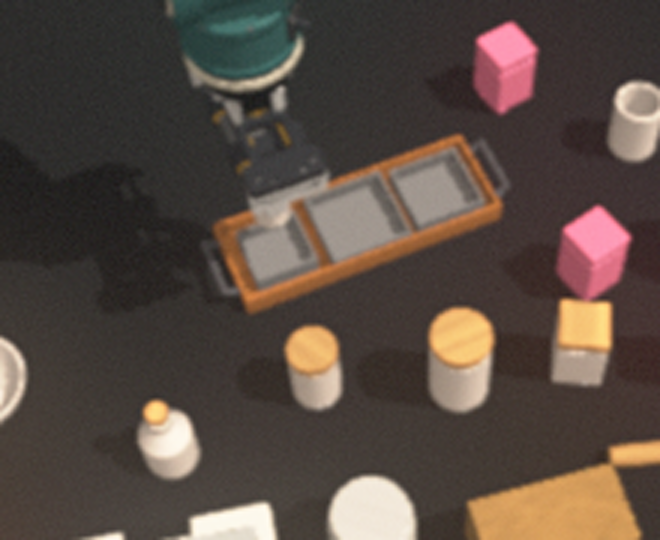

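The jar hangs just behind and above the small cup, at crop (272,212), as expected for its height. I'm lowering it.

```bash
python3 -m creep '[{"xyz":[0.001,-0.003,-0.03],"rot":[0,0,0]},{"xyz":[0.001,-0.003,-0.07],"rot":[0,0,0]},{"xyz":[0.001,-0.003,-0.11],"rot":[0,0,0]},{"xyz":[0.001,-0.003,-0.13],"rot":[0,0,0]},{"xyz":[0.001,-0.003,-0.14],"rot":[0,0,0]},{"xyz":[0.001,-0.003,-0.144],"rot":[0,0,0]},{"xyz":[0.001,-0.003,-0.146],"rot":[0,0,0]},{"xyz":[0.001,-0.003,-0.146],"rot":[0,0,0]}]'
```

```text
time: 6.08
eef_pos: [0.4901, -0.0704, 0.0384]
orientation: [[0.002, 0.98, 0.2], [-0.003, 0.2, -0.98], [-1.0, 0.002, 0.003]]
ft_force: [-0.0, -1.0, -1.2]
finger_gap: 0.0356
```

```bash
python3 -m creep '[{"xyz":[0,0,-0.003],"rot":[0,0,0]},{"xyz":[0,0,-0.003],"rot":[0,0,0]},{"xyz":[0,0,-0.004],"rot":[0,0,0]},{"xyz":[0,0,-0.004],"rot":[0,0,0]},{"xyz":[0,0,-0.005],"rot":[0,0,0]},{"xyz":[0,0,-0.005],"rot":[0,0,0]}]'
```

```text
time: 6.58
eef_pos: [0.4902, -0.0706, 0.0363]
orientation: [[0.003, 0.98, 0.2], [-0.003, 0.2, -0.98], [-1.0, 0.002, 0.004]]
ft_force: [-3.2, -1.4, 7.8]
finger_gap: 0.0356
```

The wrist reads 8 N upward at the expected height, so the jar is on the floor. I'm releasing it.

```bash
python3 -m creep '[{"xyz":[0,0,0],"rot":[0,0,0]},{"xyz":[0,0,0],"rot":[0,0,0]},{"xyz":[0,0,0],"rot":[0,0,0]},{"xyz":[0,0,0],"rot":[0,0,0]},{"xyz":[0,0,0],"rot":[0,0,0]},{"xyz":[0,0,0],"rot":[0,0,0]},{"xyz":[0,0,0],"rot":[0,0,0]},{"xyz":[0,0,0],"rot":[0,0,0]}]' 1
python3 -m creep '[{"xyz":[0,0,0.06],"rot":[0,0,0]},{"xyz":[0,0,0.13],"rot":[0,0,0]},{"xyz":[0,0,0.2],"rot":[0,0,0]},{"xyz":[0,0,0.27],"rot":[0,0,0]},{"xyz":[0,0,0.3],"rot":[0,0,0]},{"xyz":[0,0,0.3],"rot":[0,0,0]}]'
```

```text
time: 7.25
eef_pos: [0.4902, -0.0705, 0.0363]
orientation: [[0.003, 0.98, 0.2], [-0.003, 0.2, -0.98], [-1.0, 0.002, 0.004]]
ft_force: [0.2, 0.6, 0.1]
finger_gap: 0.0849
time: 7.75
eef_pos: [0.4919, -0.0708, 0.1898]
orientation: [[0.008, 0.98, 0.199], [-0.005, 0.199, -0.98], [-1.0, 0.007, 0.006]]
ft_force: [0.4, -1.2, -0.2]
finger_gap: 0.094
```

```bash
python3 -m creep '[{"xyz":[0.06,0.005,0],"rot":[0,0,0]},{"xyz":[0.13,0.012,0],"rot":[0,0,0]},{"xyz":[0.2,0.018,0],"rot":[0,0,0]},{"xyz":[0.27,0.024,0],"rot":[0,0,0]},{"xyz":[0.298,0.026,-0.05],"rot":[0.01,0.01,0]},{"xyz":[0.298,0.026,-0.1],"rot":[0.01,0.01,0]},{"xyz":[0.298,0.026,-0.14],"rot":[0.01,0.01,0]},{"xyz":[0.298,0.026,-0.14],"rot":[0.01,0.01,0]},{"xyz":[0.298,0.026,-0.14],"rot":[0.01,0.01,0]}]'
python3 - <<'E'
from h import *
im,d=grab('scene','c1')
cv2.imwrite('pics/c.png',cv2.resize(im[110:290,130:350],None,fx=3,fy=3,interpolation=cv2.INTER_CUBIC))
E
```

```text
time: 8.5
eef_pos: [0.6401, -0.0575, 0.1187]
orientation: [[0.0, 0.98, 0.2], [0.001, 0.2, -0.98], [-1.0, 0.0, -0.001]]
ft_force: [-0.8, 0.4, 0.0]
finger_gap: 0.0941
```

View pics/c.png

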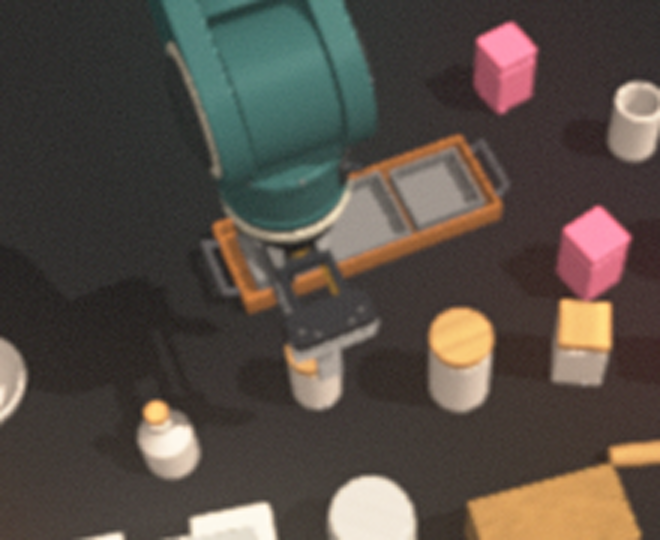

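The fingers straddle the medium jar, at crop (316,375). I'm descending and gripping.

```bash
python3 -m creep '[{"xyz":[0.001,-0.001,-0.05],"rot":[0,0,0]},{"xyz":[0.001,-0.001,-0.1],"rot":[0,0,0]},{"xyz":[0.001,-0.001,-0.14],"rot":[0,0,0]},{"xyz":[0.001,-0.001,-0.153],"rot":[0,0,0]},{"xyz":[0.001,-0.001,-0.153],"rot":[0,0,0]},{"xyz":[0.001,-0.001,-0.153],"rot":[0,0,0]}]'
python3 -m creep '[{"xyz":[0,0,0],"rot":[0,0,0]},{"xyz":[0,0,0],"rot":[0,0,0]},{"xyz":[0,0,0],"rot":[0,0,0]},{"xyz":[0,0,0],"rot":[0,0,0]},{"xyz":[0,0,0],"rot":[0,0,0]},{"xyz":[0,0,0],"rot":[0,0,0]},{"xyz":[0,0,0],"rot":[0,0,0]},{"xyz":[0,0,0],"rot":[0,0,0]},{"xyz":[0,0,0],"rot":[0,0,0]},{"xyz":[0,0,0],"rot":[0,0,0]}]' -1
python3 -m creep '[{"xyz":[0,0,0.02],"rot":[0,0,0]},{"xyz":[0,0,0.06],"rot":[0,0,0]},{"xyz":[0,0,0.1],"rot":[0,0,0]},{"xyz":[0,0,0.14],"rot":[0,0,0]},{"xyz":[0,0,0.16],"rot":[0,0,0]},{"xyz":[0,0,0.16],"rot":[0,0,0]},{"xyz":[0,0,0.16],"rot":[0,0,0]}]'
```

```text
time: 9.05
eef_pos: [0.6422, -0.0581, 0.0453]
orientation: [[0.004, 0.98, 0.199], [0.001, 0.199, -0.98], [-1.0, 0.004, 0.0]]
ft_force: [0.1, 0.2, 0.2]
finger_gap: 0.0942
time: 9.88
eef_pos: [0.6422, -0.0581, 0.0452]
orientation: [[0.004, 0.98, 0.199], [0.001, 0.199, -0.98], [-1.0, 0.004, 0.0]]
ft_force: [-1.0, 0.4, 1.5]
finger_gap: 0.0452
time: 10.47
eef_pos: [0.6421, -0.0582, 0.1252]
orientation: [[0.004, 0.98, 0.199], [0.0, 0.199, -0.98], [-1.0, 0.004, 0.001]]
ft_force: [-1.0, 0.1, -1.6]
finger_gap: 0.0451
```

```bash
python3 -m creep '[{"xyz":[-0.02,0.017,0],"rot":[0,0,0]},{"xyz":[-0.063,0.054,0],"rot":[0,0,0]},{"xyz":[-0.115,0.1,0],"rot":[0,0,0]},{"xyz":[-0.17,0.146,0],"rot":[0,0,0]},{"xyz":[-0.225,0.193,0],"rot":[0,0,0]},{"xyz":[-0.28,0.24,0],"rot":[0,0,0]},{"xyz":[-0.33,0.285,0],"rot":[0,0,0]},{"xyz":[-0.365,0.313,0],"rot":[0,0,0]},{"xyz":[-0.375,0.322,0],"rot":[0,0,0]},{"xyz":[-0.375,0.322,0],"rot":[0,0,0]}]'
python3 -m creep '[{"xyz":[0,0,0],"rot":[0,0,0]},{"xyz":[0,0,0],"rot":[0,0,0]}]'
```

```text
time: 11.3
eef_pos: [0.4532, 0.1036, 0.1246]
orientation: [[0.003, 0.979, 0.202], [-0.0, 0.202, -0.979], [-1.0, 0.003, 0.001]]
ft_force: [0.2, -0.2, -0.8]
finger_gap: 0.0459
time: 11.47
eef_pos: [0.4537, 0.1029, 0.1241]
orientation: [[0.002, 0.98, 0.201], [0.0, 0.201, -0.98], [-1.0, 0.002, 0.0]]
ft_force: [0.8, 0.0, -2.3]
finger_gap: 0.0458
```

```bash
python3 -m creep '[{"xyz":[0.002,0,-0.03],"rot":[0,0,0]},{"xyz":[0.002,0,-0.07],"rot":[0,0,0]},{"xyz":[0.002,0,-0.11],"rot":[0,0,0]},{"xyz":[0.002,0,-0.13],"rot":[0,0,0]},{"xyz":[0.002,0,-0.138],"rot":[0,0,0]},{"xyz":[0.002,0,-0.14],"rot":[0,0,0]},{"xyz":[0.002,0,-0.14],"rot":[0,0,0]}]'
python3 -m creep '[{"xyz":[0,0,-0.002],"rot":[0,0,0]},{"xyz":[0,0,-0.003],"rot":[0,0,0]},{"xyz":[0,0,-0.004],"rot":[0,0,0]},{"xyz":[0,0,-0.004],"rot":[0,0,0]},{"xyz":[0,0,-0.005],"rot":[0,0,0]},{"xyz":[0,0,-0.005],"rot":[0,0,0]}]'
```

```text
time: 12.05
eef_pos: [0.4551, 0.1028, 0.0544]
orientation: [[0.003, 0.98, 0.2], [0.0, 0.2, -0.98], [-1.0, 0.003, 0.0]]
ft_force: [-0.3, 0.4, -0.7]
finger_gap: 0.0457
time: 12.55
eef_pos: [0.4553, 0.1028, 0.0522]
orientation: [[0.003, 0.98, 0.2], [0.0, 0.2, -0.98], [-1.0, 0.003, 0.0]]
ft_force: [-1.0, -1.6, 3.4]
finger_gap: 0.0454
```

```bash
python3 -m creep '[{"xyz":[0,0,0],"rot":[0,0,0]},{"xyz":[0,0,0],"rot":[0,0,0]},{"xyz":[0,0,0],"rot":[0,0,0]},{"xyz":[0,0,0],"rot":[0,0,0]},{"xyz":[0,0,0],"rot":[0,0,0]},{"xyz":[0,0,0],"rot":[0,0,0]},{"xyz":[0,0,0],"rot":[0,0,0]},{"xyz":[0,0,0],"rot":[0,0,0]}]' 1
python3 -m creep '[{"xyz":[0,0,0.06],"rot":[0,0,0]},{"xyz":[0,0,0.13],"rot":[0,0,0]},{"xyz":[0,0,0.2],"rot":[0,0,0]},{"xyz":[0,0,0.27],"rot":[0,0,0]},{"xyz":[0,0,0.3],"rot":[0,0,0]},{"xyz":[0,0,0.3],"rot":[0,0,0]}]'
python3 -m creep '[{"xyz":[0.06,-0.008,0],"rot":[0,0,0]},{"xyz":[0.13,-0.018,0],"rot":[0,0,0]},{"xyz":[0.2,-0.028,0],"rot":[0,0,0]},{"xyz":[0.27,-0.038,0],"rot":[0,0,0]},{"xyz":[0.34,-0.048,0],"rot":[0,0,0]},{"xyz":[0.4,-0.056,0],"rot":[0,0,0]},{"xyz":[0.424,-0.058,0],"rot":[0,0,0]},{"xyz":[0.424,-0.058,-0.05],"rot":[0,0,0]},{"xyz":[0.424,-0.058,-0.12],"rot":[0,0,0]},{"xyz":[0.424,-0.058,-0.12],"rot":[0,0,0]}]'
python3 - <<'E'
from h import *
im,d=grab('scene','e1')
cv2.imwrite('pics/e.png',cv2.resize(im[110:310,150:370],None,fx=3,fy=3,interpolation=cv2.INTER_CUBIC))
E
```

```text
time: 13.22
eef_pos: [0.4553, 0.1028, 0.0522]
orientation: [[0.003, 0.98, 0.2], [0.0, 0.2, -0.98], [-1.0, 0.003, 0.0]]
ft_force: [-0.5, 1.5, 0.3]
finger_gap: 0.0932
time: 13.72
eef_pos: [0.4568, 0.1032, 0.2056]
orientation: [[0.008, 0.98, 0.2], [0.0, 0.2, -0.98], [-1.0, 0.008, 0.002]]
ft_force: [0.6, 0.1, 0.2]
finger_gap: 0.0939
time: 14.55
eef_pos: [0.6657, 0.0735, 0.1383]
orientation: [[-0.001, 0.98, 0.2], [-0.001, 0.2, -0.98], [-1.0, -0.001, 0.001]]
ft_force: [-1.2, -0.6, -0.9]
finger_gap: 0.0942
```

View pics/e.png

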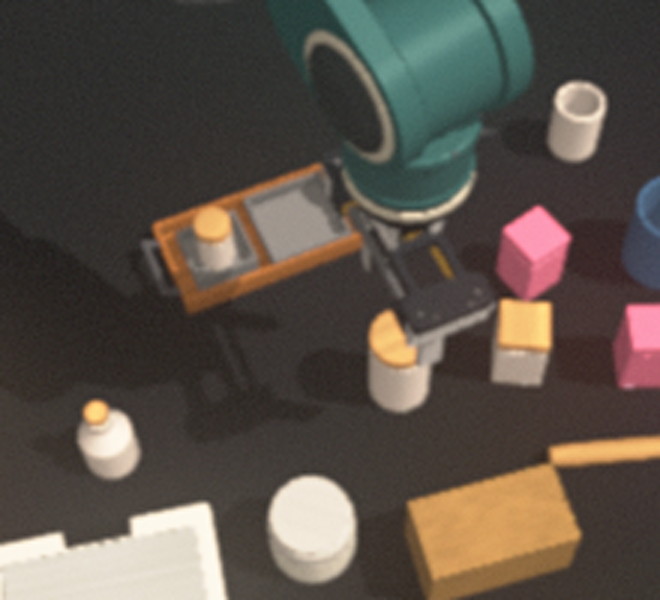

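The small jar stands upright in its cup at crop (213,240), and the fingers straddle the large jar at (398,360). I'm descending and gripping.

```bash
python3 -m creep '[{"xyz":[0.004,0,-0.05],"rot":[0,0,0]},{"xyz":[0.004,0,-0.1],"rot":[0,0,0]},{"xyz":[0.004,0,-0.14],"rot":[0,0,0]},{"xyz":[0.004,0,-0.15],"rot":[0,0,0]},{"xyz":[0.004,0,-0.15],"rot":[0,0,0]},{"xyz":[0.004,0,-0.15],"rot":[0,0,0]}]'
python3 -m creep '[{"xyz":[0,0,0],"rot":[0,0,0]},{"xyz":[0,0,0],"rot":[0,0,0]},{"xyz":[0,0,0],"rot":[0,0,0]},{"xyz":[0,0,0],"rot":[0,0,0]},{"xyz":[0,0,0],"rot":[0,0,0]},{"xyz":[0,0,0],"rot":[0,0,0]},{"xyz":[0,0,0],"rot":[0,0,0]},{"xyz":[0,0,0],"rot":[0,0,0]},{"xyz":[0,0,0],"rot":[0,0,0]},{"xyz":[0,0,0],"rot":[0,0,0]}]' -1
python3 -m creep '[{"xyz":[0,0,0.02],"rot":[0,0,0]},{"xyz":[0,0,0.06],"rot":[0,0,0]},{"xyz":[0,0,0.1],"rot":[0,0,0]},{"xyz":[0,0,0.15],"rot":[0,0,0]},{"xyz":[0,0,0.2],"rot":[0,0,0]},{"xyz":[0,0,0.22],"rot":[0,0,0]},{"xyz":[0,0,0.22],"rot":[0,0,0]},{"xyz":[0,0,0.22],"rot":[0,0,0]}]'
```

```text
time: 15.1
eef_pos: [0.6695, 0.0742, 0.0687]
orientation: [[0.003, 0.98, 0.201], [-0.0, 0.201, -0.98], [-1.0, 0.003, 0.001]]
ft_force: [-0.5, 0.8, 0.9]
finger_gap: 0.0939
time: 15.93
eef_pos: [0.6695, 0.0741, 0.0688]
orientation: [[0.003, 0.98, 0.2], [-0.0, 0.2, -0.98], [-1.0, 0.003, 0.001]]
ft_force: [-1.0, -0.1, 2.0]
finger_gap: 0.0555
time: 16.6
eef_pos: [0.6693, 0.074, 0.1783]
orientation: [[0.003, 0.98, 0.2], [-0.001, 0.2, -0.98], [-1.0, 0.003, 0.001]]
ft_force: [-1.4, -0.9, -4.1]
finger_gap: 0.056
```

```bash
python3 -m creep '[{"xyz":[-0.02,-0.006,0],"rot":[0,0,0]},{"xyz":[-0.065,-0.019,0],"rot":[0,0,0]},{"xyz":[-0.12,-0.035,0],"rot":[0,0,0]},{"xyz":[-0.18,-0.053,0],"rot":[0,0,0]},{"xyz":[-0.24,-0.07,0],"rot":[0,0,0]},{"xyz":[-0.3,-0.088,0],"rot":[0,0,0]},{"xyz":[-0.35,-0.103,0],"rot":[0,0,0]},{"xyz":[-0.385,-0.113,0],"rot":[0,0,0]},{"xyz":[-0.394,-0.116,0],"rot":[0,0,0]},{"xyz":[-0.394,-0.116,0],"rot":[0,0,0]}]'
python3 -m creep '[{"xyz":[0,0,0],"rot":[0,0,0]},{"xyz":[0,0,0],"rot":[0,0,0]}]'
python3 - <<'E'
from h import *
im,d=grab('scene','f1')
cv2.imwrite('pics/f.png',cv2.resize(im[110:310,150:370],None,fx=3,fy=3,interpolation=cv2.INTER_CUBIC))
E
```

```text
time: 17.43
eef_pos: [0.4711, 0.0152, 0.1774]
orientation: [[0.002, 0.98, 0.199], [-0.001, 0.199, -0.98], [-1.0, 0.002, 0.001]]
ft_force: [0.0, -0.6, -1.9]
finger_gap: 0.0557
time: 17.6
eef_pos: [0.4715, 0.0154, 0.1769]
orientation: [[0.001, 0.98, 0.2], [-0.001, 0.2, -0.98], [-1.0, 0.001, 0.001]]
ft_force: [-0.7, 0.8, -1.5]
finger_gap: 0.0557
```

View pics/f.png

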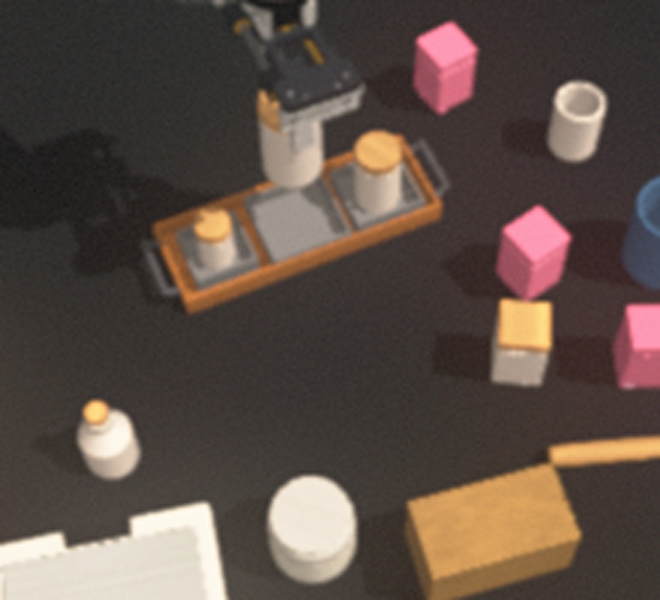

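The small and medium jars stand upright in their cups, and the large jar hangs over the middle cup. I'm lowering it.

```bash
python3 -m creep '[{"xyz":[0.002,0.001,-0.03],"rot":[0,0,0]},{"xyz":[0.002,0.001,-0.07],"rot":[0,0,0]},{"xyz":[0.002,0.001,-0.11],"rot":[0,0,0]},{"xyz":[0.002,0.001,-0.15],"rot":[0,0,0]},{"xyz":[0.002,0.001,-0.18],"rot":[0,0,0]},{"xyz":[0.002,0.001,-0.193],"rot":[0,0,0]},{"xyz":[0.002,0.001,-0.197],"rot":[0,0,0]},{"xyz":[0.002,0.001,-0.197],"rot":[0,0,0]}]'
python3 -m creep '[{"xyz":[0,0,-0.002],"rot":[0,0,0]},{"xyz":[0,0,-0.003],"rot":[0,0,0]},{"xyz":[0,0,-0.004],"rot":[0,0,0]},{"xyz":[0,0,-0.004],"rot":[0,0,0]},{"xyz":[0,0,-0.005],"rot":[0,0,0]},{"xyz":[0,0,-0.005],"rot":[0,0,0]}]'
```

```text
time: 18.32
eef_pos: [0.4727, 0.0164, 0.0783]
orientation: [[0.001, 0.98, 0.2], [0.0, 0.2, -0.98], [-1.0, 0.001, 0.0]]
ft_force: [0.3, -0.4, -2.3]
finger_gap: 0.0555
time: 18.82
eef_pos: [0.4728, 0.0164, 0.0759]
orientation: [[0.001, 0.98, 0.2], [-0.0, 0.2, -0.98], [-1.0, 0.001, 0.0]]
ft_force: [1.0, -0.1, -2.2]
finger_gap: 0.0555
```

Force still shows the weight, so I'm going a little lower.

```bash
python3 -m creep '[{"xyz":[0,0,-0.001],"rot":[0,0,0]},{"xyz":[0,0,-0.001],"rot":[0,0,0]},{"xyz":[0,0,-0.002],"rot":[0,0,0]},{"xyz":[0,0,-0.002],"rot":[0,0,0]}]'
```

```text
time: 19.15
eef_pos: [0.4728, 0.0163, 0.0756]
orientation: [[0.001, 0.98, 0.2], [-0.001, 0.2, -0.98], [-1.0, 0.001, 0.001]]
ft_force: [-7.4, -1.4, 16.3]
finger_gap: 0.0556
```

```bash
python3 -m creep '[{"xyz":[0,0,0],"rot":[0,0,0]},{"xyz":[0,0,0],"rot":[0,0,0]},{"xyz":[0,0,0],"rot":[0,0,0]},{"xyz":[0,0,0],"rot":[0,0,0]},{"xyz":[0,0,0],"rot":[0,0,0]},{"xyz":[0,0,0],"rot":[0,0,0]},{"xyz":[0,0,0],"rot":[0,0,0]},{"xyz":[0,0,0],"rot":[0,0,0]}]' 1
python3 -m creep '[{"xyz":[0,0,0.05],"rot":[0,0,0]},{"xyz":[0,0,0.11],"rot":[0,0,0]},{"xyz":[0,0,0.18],"rot":[0,0,0]},{"xyz":[0,0,0.25],"rot":[0,0,0]},{"xyz":[0,0,0.3],"rot":[0,0,0]},{"xyz":[0,0,0.3],"rot":[0,0,0]}]'
python3 -m creep '[{"xyz":[0,-0.06,0],"rot":[0,0,0]},{"xyz":[0,-0.13,0],"rot":[0,0,0]},{"xyz":[0,-0.2,0],"rot":[0,0,0]},{"xyz":[0,-0.28,0],"rot":[0,0,0]},{"xyz":[0,-0.36,0],"rot":[0,0,0]},{"xyz":[0,-0.44,0],"rot":[0,0,0]},{"xyz":[0,-0.52,0],"rot":[0,0,0]},{"xyz":[0,-0.6,0],"rot":[0,0,0]},{"xyz":[0,-0.6,0],"rot":[0,0,0]},{"xyz":[0,-0.6,0],"rot":[0,0,0]}]'
python3 - <<'E'
from h import *
cups=dict(L=(.4724,.016),M=(.4547,.1029),S=(.4897,-.0698));h=dict(L=.107,M=.087,S=.067)
for cam in('scene','top'):
    im,d=grab(cam,'g'+cam);P=world(cam,d)
    if cam=='scene': cv2.imwrite('pics/g.png',cv2.resize(im[110:310,150:370],None,fx=3,fy=3,interpolation=cv2.INTER_CUBIC))
    for k,c in list(cups.items()):
        m=(np.hypot(P[...,0]-c[0],P[...,1]-c[1])<.042)&(abs(P[...,2]-h[k])<.012);T=P[m]
        cc,r=cv2.minEnclosingCircle(T[:,:2].astype(np.float32))
        print(cam,k,len(T),'off mm',np.round((np.array(cc)-c)*1e3,1),round(2e3*r,1),'z',np.median(T[:,2]).round(4))
E
```

```text
time: 19.82
eef_pos: [0.4728, 0.0163, 0.0755]
orientation: [[0.001, 0.98, 0.2], [-0.001, 0.2, -0.98], [-1.0, 0.001, 0.001]]
ft_force: [-0.0, 0.4, -0.1]
finger_gap: 0.0941
time: 20.32
eef_pos: [0.4748, 0.0165, 0.2302]
orientation: [[0.007, 0.98, 0.2], [-0.002, 0.2, -0.98], [-1.0, 0.007, 0.003]]
ft_force: [0.9, -0.1, 0.9]
finger_gap: 0.0941
time: 21.15
eef_pos: [0.4741, -0.2853, 0.2294]
orientation: [[0.006, 0.98, 0.197], [-0.001, 0.197, -0.98], [-1.0, 0.006, 0.002]]
ft_force: [0.1, 1.4, 0.6]
finger_gap: 0.094
scene L 281 off mm [-1.6 -0.1] 59.4 z 0.1079
scene M 181 off mm [ 0.7 -2. ] 47.6 z 0.0877
scene S 128 off mm [-0.7 -2.6] 41.6 z 0.0677
top L 293 off mm [-0.3  2.1] 55.8 z 0.1072
top M 193 off mm [1.3 1.7] 45.7 z 0.0877
top S 115 off mm [1.3 1. ] 35.8 z 0.067
```

View pics/g.png

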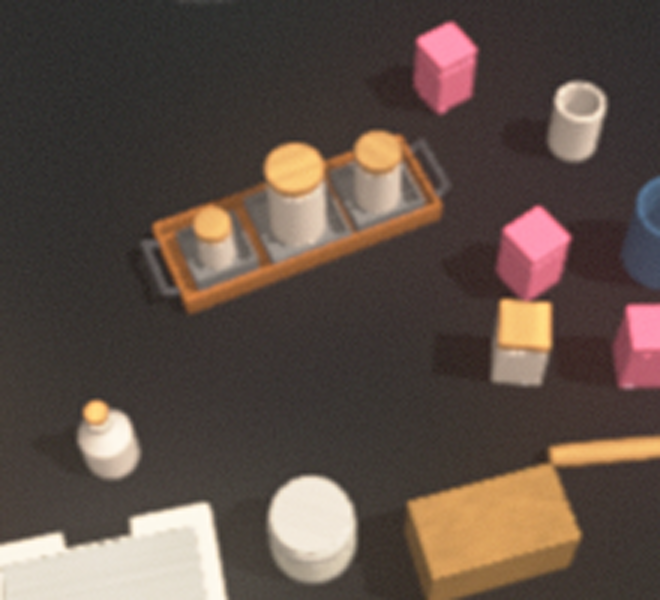

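All three jars stand upright in their own cups, and the other pieces look untouched. I'm handing the job in.

```bash
python3 -c "from cell import close_job; print(close_job())"
```

```text
the job is handed in; nothing more can be done
None
```

All three jars are standing in their own cups, each lowered until the wrist force showed it touching the cup floor, then released. I handed the job in at about 21 s of the 93 s allowed.

- **Position:** both cameras put each jar within about 3 mm of its cup's centre, against a limit of 13.5 mm. The two cameras differ by up to about 4 mm in y.
- **Height:** the lid tops are within 1 mm of the height they should have when standing on the cup floor.
- **Contact force:** the large jar needed one extra small step down before contact and touched at about 16 N. The small jar touched at about 8 N and the medium at about 3 N.
- **Other pieces:** the square jar, necked bottle and open pot look upright and unmoved in the last picture. I did not measure their positions again.
- **Arm:** it ended clear of everything, with the gripper open.

No check failed.

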